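# Set the roller mixer to speed five and start it

### The arm

A 7-joint arm with a two-finger parallel gripper is mounted at the origin on the work surface. World frame = base frame: x ahead of the robot, y to its left, z up, the work surface at z = 0. Lengths are in m, angles in rad, forces in N, time in s.
With the tool pointing down it reaches from about 0.4 to 0.85 m from the base axis. Payload 10.4 kg.
Tool frame: the origin (TCP) lies at the very end of the fingers, on their centre line; the grasp point (between the pads) lies 19 mm behind it; z points along the fingers, y is the line along which they close (so a half turn about z gives the same grasp; the last joint's range is limited). The gripper opens to 87 mm and grips with 3 to 60 N. Pads are 19 mm wide; open, the fingers measure 117 mm over their backs; the gripper's body (75 mm by 190 mm) begins 51 mm behind the grasp point.
Start: joints at [-1.284, 0.332, -0.065, 1.46, 0.022, 1.35, -0.088], TCP at [0.191, 0.595, 0.223] pointing down, gripper open.
Joint ranges: [-2.6, 2.6], [-0.5, 2.12], [-1.47, 1.34], [0.16, 2.42], [-1.27, 4.41], [0.06, 2.06], [-2.6, 2.6]. Speed limits (rad/s): [2.22, 2.22, 2.79, 2.79, 3.14, 3.14, 3.14].

### API

Orientations are given as a unit quaternion [x, y, z, w].
In Python, from bench import r gives the robot as it stands.
- The arm moves only by the shell command python3 -m crank 'ROWS' [FORCE]. ROWS is JSON, a list that holds one entry, the list of rows, each a list of 5 numbers: the shift along the tool's x, y, z in mm, then the turn about the tool's z in degrees, then the opening, from -1 (shut) to 1 (fully open). A call has 1 to 20 rows; each row is the pose to reach, as a shift and turn from the pose commanded when the call began, along the tool's axes at that moment; what a row does not reach only later rows make up. A row lasts 1/10 s, in which the tool goes at most 50 mm and 8.59 degrees, less where a joint would pass 70% of its speed; a pose out of reach is approached as far as the arm can. A call with a gripper value outside its range is refused whole. The fingers move at their own pace and stop on an object; FORCE is the grip in N (left out, the last holds). Time passes only in rows, so rows that repeat a pose let the fingers close. It gives the time, the measured TCP pose, the force, the opening and the grip force at its end, in the units of the state.
- r.read_state(): the state, without advancing time (a new reading comes with each control period).
- r.camera(name): name is "side" or "top" or "wrist"; returns a dict with "image" (400x640x3 uint8, red, green, blue), "vfov" (degrees; the focal length in pixels is half the picture's height over the tangent of half this angle, whatever the lens; pixels are square), "cx", "cy" (the principal point, pixels), "eye" and "attitude" of the camera in the world. Camera axes: x right, y down, z forward; pixel columns grow to the right and rows downward; lengths in m; the calibration is good to about 2 mm. A picture is of the moment at which its call begins. There is no depth.
- r.close_job(): hands the job in; it is judged then, once.
The state is a dict: "time": time; "joint_positions": joint angles; "joint_vel": joint speeds; "joint_torque": joint torques, N m; "ee_pos": TCP position; "eef_rot": TCP orientation; "ft_force": force on the tool from outside, world axes, zero at the start; "torque": the same for the moment, N m; "width": finger opening in m; "grip_force": force on a finger pad.
Only numpy, scipy, OpenCV 4.12 (cv2) and the standard library are available. Lean on these libraries where they do the work, as an engineer would, in place of code of your own. Each camera call takes 0.05 s, during which the arm holds its last target. There are 200 camera calls.

### The job

Push the mixer's selector bar round with a fingertip, click by click, until it rests on speed 5 (the fifth dot, counting from the smallest), then press the round start key fully down and let it come up again. Push the bar from one side at a time, never pinching it; do not start the mixer at any other speed, do not press the square stop key, and leave the tubes, jar and everything else where they are.

Things in the scene. Friction and masses are not known exactly. Their poses are not given: they have to be found in the camera images.
- mixer: Fixed bench roller mixer, 310 mm deep (x), 360 mm wide (y). Origin on the table under its control deck; x points to its rear (away from the robot at yaw 0), y to its left. Flat deck 60 mm above the origin, x = -75 to 80 mm; behind it the roller bed, up to 85 mm high, with two loose tubes. On the deck: selector (axis at x 0, y 30 mm), two keys to its right, a loose jar to its left.
- scale (a point): Point on the selector axis at deck height, centre of the speed scale: seven black dots flat on the deck on a circle of 56 mm radius, 30 degrees apart, growing in size clockwise: speed 1 (smallest) on the mixer's +y side of the axis, speed 4 on its +x side, speed 7 (largest) on its -y side.
- selector (a joint): Selector angle, rad, clockwise from above; a detent every 0.5236: speed 1 = 0, 2 = 0.524, 3 = 1.047, 4 = 1.571, 5 = 2.094, 6 = 2.618, 7 = 3.142, end stops just beyond. The bar points along the mixer's +y at 0, +x at 1.571. A spring holds each detent; past half-way the bar snaps on ahead of the finger. About 2 to 5 N at the bar's outer part. Starts at speed 1, 2 or 3.
- selector_axis (a point): On the selector's vertical axis at the top of its bar, 41 mm above the deck. Black disc 52 mm across, top 11 mm above the deck, with an upright bar across it, 12 mm wide, from 11 to 41 mm above the deck, reaching 44 mm from the axis at the pointing end (white line on top) and 22 mm at the other.
- bar_tip (a point): Pointing end of the bar: middle of its upper outer edge, 44 mm from the axis. The bar is two 6 mm halves side by side, left and right of its middle line; fingers pressing on both halves at once (over 1 N each) count as pinching it.
- round_key (a joint): Travel of the round start key, m: 0 up, 0.006 fully down. Spring, 2 N to start, 5 N fully down; comes up by itself.
- round_key_top (a point): Centre of the top of the round start key: black, 28 mm across, its top 16 mm above the deck when up, on a 42 mm square grey base. It lies right of the selector, in either the front or the rear of two places 70 mm apart, the square key in the other.
- square_key (a joint): Travel of the square stop key, m: 0 up, 0.006 down. Same spring.
- square_key_top (a point): Centre of the top of the square stop key: black, 26 by 26 mm, same height and base as the round key. Not to be pressed.
- jar: Loose specimen jar, 44 mm across, 48 mm high, standing on the left of the deck; origin under its centre. To be left alone.
- tube_a: Loose capped tube, 16 mm across, 100 mm long, lying on the rollers nearest the deck; origin under its middle. To be left alone.
- tube_b: Loose capped tube like the other, on the rollers one row further back. To be left alone.
- rack: Loose blue rack with tubes, 144 x 78 mm, 96 mm high with its tubes, on the table at the left; origin under its centre. To be left alone.
- reagent: Loose reagent bottle, 64 mm across, 150 mm high, on the table at the right; origin under its centre. To be left alone.
- beaker: Loose open glass beaker, 70 mm across, 85 mm high, on the table at the right; origin under its centre. To be left alone.
- tip_box: Loose grey open box, 120 x 80 x 60 mm, on the table at the left; origin under its centre. To be left alone.
- marker: Loose marker pen, 140 mm long, 12 mm thick, lying on the table in front at the right; origin 20 mm from its middle, on the underside. To be left alone.

How it is judged:
By the outcome, as a careful person would: the job done as asked, in the order asked, and still so for the second after the job is handed in, with the robot touching nothing.
It also fails if it takes over 45 s, if anything falls off the work surface, if the arm or the gripper's body presses on something with over 40 N, if the wrist force passes 120 N, or if a joint passes its speed limit or range.

## Working session

There is one attempt and no reset: what is moved stays moved. The work goes in short steps, Python scripts to look and compute and a shell command to move; the robot and the scene stay as the last step left them, time stands still between calls to the robot, and variables do not carry over. Pictures are saved under pics/ and viewed, at most 10 in all, crops included, and the job is handed in when it is done.

```bash
mkdir -p pics; cat > h.py <<'E'
import numpy as np,cv2
from scipy.spatial.transform import Rotation as R
from bench import r
def shot(n,f=None):
    c=r.camera(n)
    if f: cv2.imwrite('pics/'+f,c['image'][:,:,::-1])
    return c
def rot(a):
    a=np.array(a,float)
    return a if a.shape==(3,3) else R.from_quat(a).as_matrix()
def ray(c,u,v):
    f=200/np.tan(np.radians(c['vfov'])/2)
    d=np.array([(u-c['cx'])/f,(v-c['cy'])/f,1.]); return np.array(c['eye']),rot(c['attitude'])@d
def plane(c,u,v,z):
    e,d=ray(c,u,v); return e+d*(z-e[2])/d[2]
def proj(c,p):
    f=200/np.tan(np.radians(c['vfov'])/2)
    q=rot(c['attitude']).T@(np.array(p)-np.array(c['eye'])); return q[:2]/q[2]*f+[c['cx'],c['cy']]
E
python3 - <<'E'
from h import *
for n in('top','side'):
    c=shot(n,n+'1.png');print(n,c['vfov'],c['cx'],c['cy'],c['eye'],c['attitude'])
s=r.read_state();print(s['time'],s['ee_pos'],rot(s['eef_rot']),s['width'])
E
```

```text
top 53.620231180877504 326.72773212549833 201.4582073087368 [0.35735551 0.01877519 1.15266662] [-0.69928457  0.7110771  -0.05958267  0.04266572]
side 57.84976135517767 317.3840799389839 201.3838789604166 [ 0.36540493 -0.5759206   0.86502191] [ 0.93772378 -0.13573903  0.04238575 -0.31694239]
0.1 [0.19043847 0.59492873 0.22184263] [[-9.52411945e-01  3.04813693e-01 -3.16185204e-04]
 [ 3.04813850e-01  9.52411181e-01 -1.20808030e-03]
 [-6.71010941e-05 -1.24696773e-03 -9.99999220e-01]] 0.08672793127275998
```

View pics/top1.png

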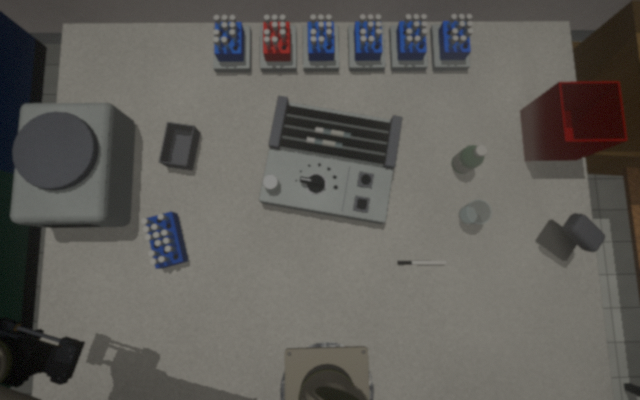

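View pics/side1.png

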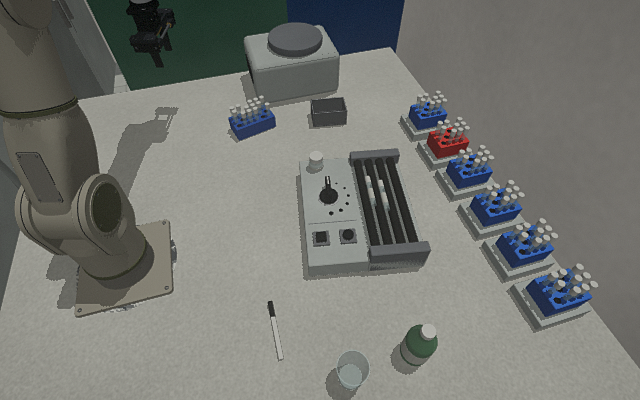

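The top view shows the selector at about (316,183) with the bar pointing left, the jar at (270,184), and keys at (366,180) and (361,204). In the side view the rear key (348,235) looks round. I'll enlarge both and measure.

```bash
python3 - <<'E'
from h import *
out=[]
for n,(x0,y0) in dict(top=(255,135),side=(295,140)).items():
    c=shot(n);im=c['image'];w,h=(140,100) if n=='top' else (90,125)
    k=im[y0:y0+h,x0:x0+w,::-1]
    out.append(cv2.resize(k,None,fx=(4.2 if n=='top' else 3.36),fy=(4.2 if n=='top' else 3.36),interpolation=cv2.INTER_CUBIC)[:420])
    if n=='top':
        g=cv2.resize(cv2.cvtColor(im,cv2.COLOR_RGB2GRAY),None,fx=4,fy=4,interpolation=cv2.INTER_CUBIC)
        m=(g<75).astype(np.uint8)
        N,l,st,ce=cv2.connectedComponentsWithStats(m)
        for i in range(1,N):
            u,v=(ce[i]-1.5)/4
            if 255<u<400 and 150<v<222 and st[i,4]>20: print(np.round([u,v],1),st[i,4]/16,plane(c,u,v,.06).round(4))
h=max(o.shape[0] for o in out)
out=[cv2.copyMakeBorder(o,0,h-o.shape[0],0,0,0) for o in out]
o=np.hstack(out)[:, :]; o=cv2.resize(o,None,fx=min(1,800/o.shape[1]),fy=min(1,800/o.shape[1]));print(o.shape)
cv2.imwrite('pics/crop1.png',o)
E
```

```text
[328.4 168.6] 2.375 [ 0.61   -0.0153  0.06  ]
[365.3 179.5] 127.5 [ 0.5775 -0.1188  0.06  ]
[314.6 183.3] 266.6875 [0.5684 0.0242 0.06  ]
[334.3 176.8] 4.5 [ 0.5864 -0.0315  0.06  ]
[335.2 186.9] 6.9375 [ 0.5574 -0.0335  0.06  ]
[361.4 203.7] 137.375 [ 0.5085 -0.1057  0.06  ]
[322.7 213.1] 225.0625 [0.4838 0.003  0.06  ]
(378, 800, 3)
```

View pics/crop1.png

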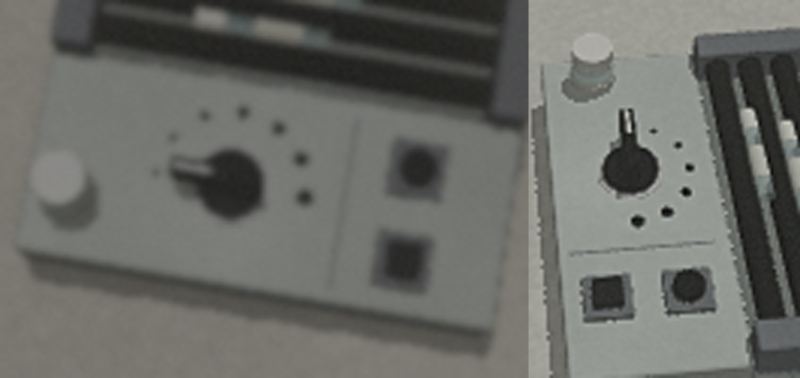

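The bar is at speed 1: dot 1 is hidden under it in the side view. The rear key is round and the front one square. Dots 5, 6 and 7 agree on axis C = (0.568, 0.0213) with mixer yaw about -10.8°. I'll go above the near side of the bar with the gripper shut and the tool's x axis along the bar.

```bash
python3 -m crank '[[[-50,-40,0,8,-1],[-100,-80,0,16,-1],[-150,-120,0,24,-1],[-200,-160,0,32,-1],[-250,-200,0,40,-1],[-300,-240,0,48,-1],[-350,-280,10,56,-1],[-400,-320,20,64,-1],[-450,-360,30,72,-1],[-480,-385,40,80,-1],[-499,-401,50,83,-1],[-499,-401,50,83,-1],[-499,-401,50,83,-1],[-499,-401,50,83,-1],[-499,-401,50,83,-1],[-499,-401,50,83,-1]]]'
python3 - <<'E'
from h import *
s=r.read_state();print(s['time'],s['ee_pos'],rot(s['eef_rot']).round(3),s['width'],s['joint_positions'],s['ft_force'])
c=shot('wrist','w1.png')
for n,p in dict(C=(.568,.0213,.06),top=(.568,.0213,.101),rk=(.5743,-.1168,.076)).items(): print(n,proj(c,p))
E
```

```text
time: 1.8
ee_pos: [0.5432, 0.0624, 0.1725]
eef_rot: [0.77, 0.638, 0.0, -0.0]
ft_force: [0.5, 0.2, 0.4]
width: 0.0003
grip_force: 0.0
1.8 [0.54317918 0.0623705  0.17251393] [[ 0.185  0.983 -0.   ]
 [ 0.983 -0.185  0.001]
 [ 0.    -0.    -1.   ]] 0.0003212689254686246 [-0.64381663  0.20193556  0.50736359  1.76203041 -0.1051943   1.204624
 -0.29354957] [0.47739796 0.18017998 0.42340921]
C [358.9548981  237.16187407]
top [364.3373227  258.03823225]
rk [388.71249012 371.2107811 ]
```

View pics/w1.png

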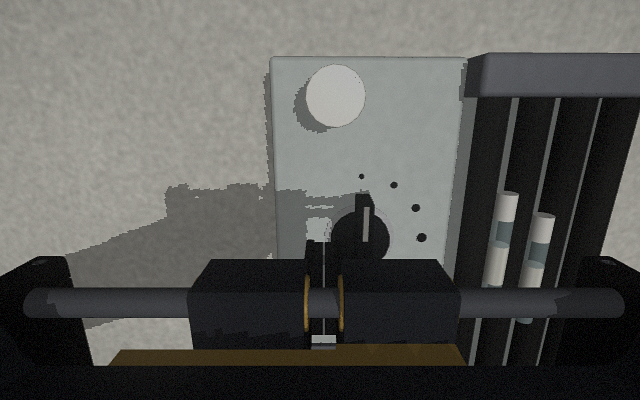

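The wrist view shows dots 1 to 4 at (362,176), (394,185), (416,208) and (421,237), the bar pointing at dot 1, the jar well clear and the finger on the near side. I'll check the dots and compute the arc.

```bash
python3 - <<'E'
from h import *
c=shot('wrist')
y=np.array([.187,.982]);x=np.array([.982,-.187])
for k,(u,v) in enumerate([(362,176),(394,185),(416,208),(421,237)]):
    a=np.radians(30*k);p=plane(c,u,v,.06)[:2];print(p,p-.056*(np.cos(a)*y+np.sin(a)*x))
for t in range(0,121,5):
    a=np.radians(t);px=35*np.cos(a)+21*np.sin(a);py=35*np.sin(a)-21*np.cos(a)
    print(t,round(px-35.8,1),round(py+32,1))
E
```

```text
[0.57916009 0.07671669] [0.56868809 0.02172469]
[0.60492174 0.06388468] [0.56835672 0.02149621]
[0.62133003 0.03971503] [0.56846956 0.02128804]
[0.62295287 0.01145841] [0.56796087 0.02193041]
0 -0.8 11.0
5 0.9 14.1
10 2.3 17.4
15 3.4 20.8
20 4.3 24.2
25 4.8 27.8
30 5.0 31.3
35 4.9 34.9
40 4.5 38.4
45 3.8 41.9
50 2.8 45.3
55 1.5 48.6
60 -0.1 51.8
65 -2.0 54.8
70 -4.1 57.7
75 -6.5 60.4
80 -9.0 62.8
85 -11.8 65.0
90 -14.8 67.0
95 -17.9 68.7
100 -21.2 70.1
105 -24.6 71.2
110 -28.0 72.1
115 -31.6 72.6
120 -35.1 72.8
```

The axis agrees to within 1 mm. I'll descend and push the first click or two.

```bash
python3 -m crank '[[[0,0,30,0,-1],[0,0,60,0,-1],[0,0,85,0,-1],[0,0,94,0,-1],[0,0,94,0,-1],[0,6,94,0,-1],[-1,11,94,0,-1],[1,14,94,5,-1],[2,17.5,94,10,-1],[3.5,21,94,15,-1],[4.3,24,94,20,-1],[4.3,24,94,20,-1]]]' 10
python3 - <<'E'
from h import *
s=r.read_state();print(s['time'],s['ee_pos'],s['ft_force'],s['joint_positions'][6])
a=shot('wrist')['image'][100:340,240:490,::-1]; b=shot('side')['image'][140:265,290:390,::-1]
f=lambda i:cv2.resize(i,(int(i.shape[1]*480/i.shape[0]),480),interpolation=cv2.INTER_CUBIC)
o=np.hstack([f(a),f(b)])[:,:];o=cv2.resize(o,None,fx=.85,fy=.85);print(o.shape);cv2.imwrite('pics/p2.png',o)
E
```

```text
time: 3.1
ee_pos: [0.5691, 0.061, 0.0795]
eef_rot: [0.87, 0.494, 0.001, 0.0]
ft_force: [0.2, 0.6, -0.7]
width: 0.0003
grip_force: 0.0
3.1 [0.56911715 0.06100311 0.07951805] [ 0.15808042  0.60523861 -0.7216062 ] -0.5475623861607104
(408, 751, 3)
```

View pics/p2.png

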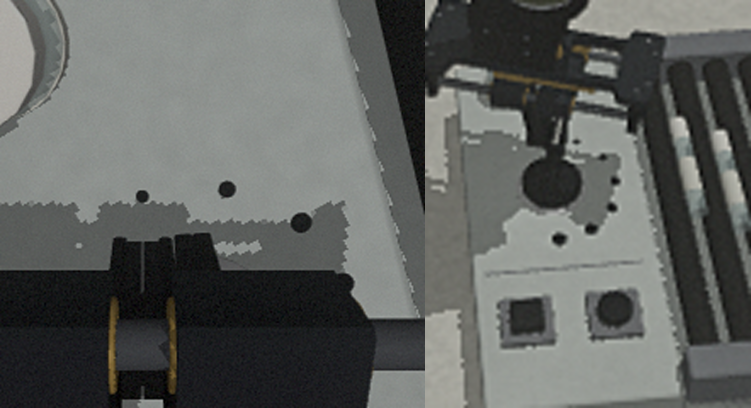

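The bar tip shows at crop (195,235), just ahead of the finger, and the force is about zero. I'll check the tip against projections for each detent.

```bash
cat >> h.py <<'E'
C=np.array([.5684,.0215]);Y=np.array([.187,.982]);X=np.array([.982,-.187])
def U(t): a=np.radians(t);return np.cos(a)*Y+np.sin(a)*X
E
python3 - <<'E'
from h import *
c=shot('wrist');k=.85*2
for t in (0,30,60): print(t,(proj(c,[*(C+.044*U(t)),.101])-[240,100])*k,(proj(c,[*(C+.056*U(t)),.06])-[240,100])*k)
s=r.read_state();M=rot(s['eef_rot'])
def to(w): return (M.T@(np.array(w)-s['ee_pos'])*1000).round(1)
h=np.degrees(np.arctan2(M[1,0],M[0,0]));t0=np.degrees(np.arctan2(Y[1],Y[0]))-h;print('tool theta',t0)
for t in range(20,121,10):
    print(t,to([*(C+.035*U(t)-.021*U(t+90)),.0795])[:2],round(t-t0))
E
```

```text
0 [160.74049991 281.84619255] [145.15184449 194.62855345]
30 [242.64345292 275.64221616] [229.93897388 187.89279453]
60 [313.72638256 306.54533802] [303.76582826 221.55035531]
tool theta 19.83202950480191
20 [ 1.1 -0.7] 0
30 [4.2 5.7] 10
40 [ 6.2 12.6] 20
50 [ 6.9 19.6] 30
60 [ 6.3 26.7] 40
70 [ 4.6 33.6] 50
80 [ 1.7 40.1] 60
90 [-2.3 46. ] 70
100 [-7.3 51.1] 80
110 [-13.   55.3] 90
120 [-19.4  58.3] 100
```

```bash
python3 - <<'E'
from h import *
c=shot('wrist');k=1.7
q=lambda p:((proj(c,p)-[240,100])*k).round(0)
for t in (0,10,15,20,30):
  for z in (.071,.101): print(t,z,[q([*(C+.044*U(t)+s*.006*U(t+90)),z]) for s in(-1,1)])
s=r.read_state();M=rot(s['eef_rot'])
print([q(s['ee_pos']+M@np.array([.0095,d,0])) for d in(-.015,-.008,0,.008,.015)])
b=shot('side')['image'];cv2.imwrite('pics/p3.png',cv2.resize(b[160:225,310:375,::-1],None,fx=7,fy=7,interpolation=cv2.INTER_CUBIC))
E
```

```text
0 0.071 [array([141., 244.]), array([176., 232.])]
0 0.101 [array([141., 288.]), array([182., 275.])]
10 0.071 [array([163., 235.]), array([199., 230.])]
10 0.101 [array([167., 279.]), array([210., 272.])]
15 0.071 [array([174., 232.]), array([211., 230.])]
15 0.101 [array([180., 275.]), array([224., 272.])]
20 0.071 [array([186., 231.]), array([223., 231.])]
20 0.101 [array([194., 273.]), array([238., 273.])]
30 0.071 [array([210., 230.]), array([245., 236.])]
30 0.101 [array([222., 272.]), array([264., 279.])]
[array([ 94., 242.]), array([117., 242.]), array([142., 242.]), array([167., 242.]), array([190., 242.])]
```

View pics/p3.png

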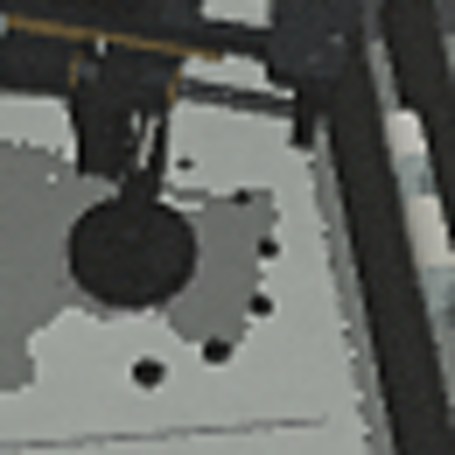

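The bar's lower tip corners at about (175,235) and (212,235) put it at about 15°, just touching the finger. The finger is 18 to 19 mm deep, not 30, so I'll recompute with a 15 mm offset.

```bash
cat >> h.py <<'E'
def table(ts,off=.015,z=.0795):
    s=r.read_state();M=rot(s['eef_rot'])
    h=np.degrees(np.arctan2(M[1,0],M[0,0]));t0=np.degrees(np.arctan2(Y[1],Y[0]))-h
    for t in ts: print(t,(M.T@(np.array([*(C+.035*U(t)-off*U(t+90)),z])-s['ee_pos'])*1000).round(1)[:2],round(t-t0))
E
python3 -c "
from h import *
table(range(15,121,5))"
```

```text
15 [-0.2  2.5] -5
20 [1.3 5.5] 0
25 [2.4 8.6] 5
30 [ 3.3 11.8] 10
35 [ 3.9 15.1] 15
40 [ 4.2 18.4] 20
45 [ 4.3 21.7] 25
50 [ 4. 25.] 30
55 [ 3.5 28.3] 35
60 [ 2.7 31.5] 40
65 [ 1.5 34.6] 45
70 [ 0.2 37.7] 50
75 [-1.5 40.5] 55
80 [-3.3 43.3] 60
85 [-5.4 45.9] 65
90 [-7.8 48.2] 70
95 [-10.3  50.4] 75
100 [-13.   52.3] 80
105 [-15.9  54. ] 85
110 [-18.8  55.4] 90
115 [-22.   56.6] 95
120 [-25.2  57.5] 100
```

```bash
python3 -m crank '[[[1,5.5,0,0,-1],[2.4,8.5,0,5,-1],[3.3,12,0,10,-1],[4,15,0,15,-1],[4.2,18.5,0,20,-1],[4.3,21.5,0,25,-1],[4,25,0,30,-1],[3.5,28.5,0,35,-1],[2.7,31.5,0,40,-1],[1.5,34.5,0,45,-1],[0,37.5,0,50,-1],[-1.5,40.5,0,55,-1],[-3.3,43.3,0,60,-1],[-4.5,44.7,0,62,-1],[-4.5,44.7,0,62,-1]]]'
python3 - <<'E'
from h import *
table(range(80,121,5))
c=shot('wrist');q=lambda p:((proj(c,p)-[240,100])*2).round(0)
for t in (60,75,90,105,120): print(t,[q([*(C+.044*U(t)+s*.006*U(t+90)),.071]) for s in(-1,1)])
a=c['image'][100:300,240:440,::-1]; b=shot('side')['image'][150:240,300:390,::-1]
f=lambda i:cv2.resize(i,(400,400),interpolation=cv2.INTER_CUBIC)
cv2.imwrite('pics/p4.png',np.hstack([f(a),f(b)]))
E
```

```text
time: 4.85
ee_pos: [0.6042, 0.0338, 0.0785]
eef_rot: [1.0, -0.024, 0.0, 0.0]
ft_force: [0.5, 0.3, -0.7]
width: 0.0005
grip_force: 0.0
80 [-0.7 -2.1] -2
85 [0.5 0.9] 3
90 [1.5 4.1] 8
95 [2.3 7.3] 13
100 [ 2.7 10.6] 18
105 [ 2.9 13.9] 23
110 [ 2.7 17.3] 28
115 [ 2.3 20.5] 33
120 [ 1.6 23.8] 38
60 [array([140., 293.]), array([179., 278.])]
75 [array([178., 279.]), array([221., 274.])]
90 [array([219., 274.]), array([262., 279.])]
105 [array([261., 279.]), array([299., 294.])]
120 [array([298., 294.]), array([330., 318.])]
```

View pics/p4.png

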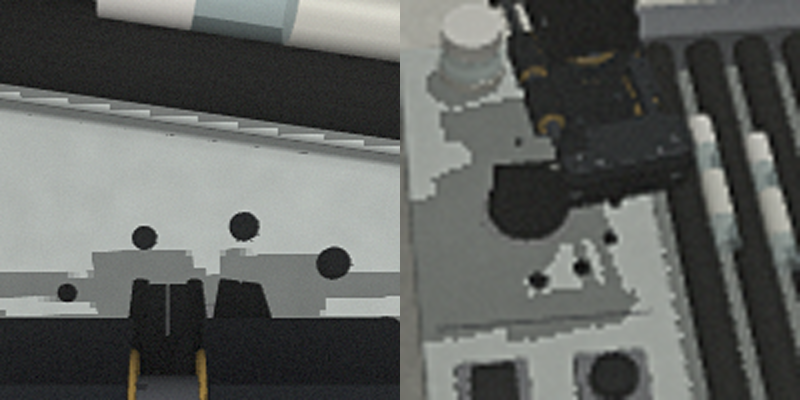

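The bar's corners at (219,279) and (263,283) match 90°, speed 4. I'll push one more click, past 105°, then back off.

```bash
python3 -m crank '[[[1.5,4,0,8,-1],[2.3,7.3,0,13,-1],[2.7,10.6,0,18,-1],[2.9,12.5,0,21,-1],[2.9,14,0,23,-1],[2.8,16,0,26,-1],[2.8,17.5,0,28,-1],[2.8,17.5,0,28,-1],[0,10,0,25,-1],[0,10,0,25,-1]]]'
python3 - <<'E'
from h import *
c=shot('wrist');q=lambda p:((proj(c,p)-[240,100])*2).round(0)
for t in (90,105,120,150): print(t,[q([*(C+.044*U(t)+s*.006*U(t+90)),.071]) for s in(-1,1)])
cv2.imwrite('pics/p5.png',cv2.resize(c['image'][100:300,240:440,::-1],(400,400)))
E
```

```text
time: 5.95
ee_pos: [0.6034, 0.0254, 0.0785]
eef_rot: [0.971, -0.238, -0.0, -0.0]
ft_force: [-0.9, -0.9, -0.4]
width: 0.0004
grip_force: 0.0
90 [array([172., 267.]), array([214., 255.])]
105 [array([213., 255.]), array([256., 254.])]
120 [array([255., 254.]), array([297., 263.])]
150 [array([331., 281.]), array([360., 308.])]
```

View pics/p5.png

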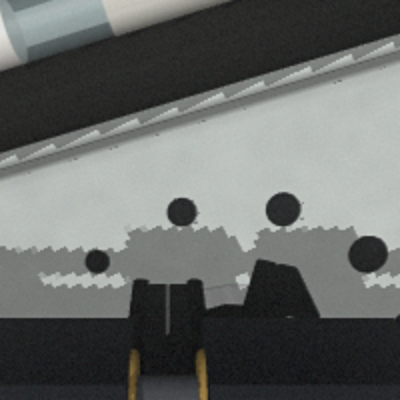

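The bar's corners at (258,260) and (298,267) match 120°, speed 5. I'll rise and measure the round key.

```bash
python3 -m crank '[[[0,-3,30,25,-1]]]' >/dev/null 2>&1 & echo skip; kill %1 2>/dev/null; wait; python3 -c "
from h import *
print(r.read_state()['time'],r.read_state()['ee_pos'],r.read_state()['ft_force'])"
```

```text
skip
6.0 [0.60350263 0.02486585 0.07851893] [-0.13764449  0.71902454 -0.42662937]
```

I typed that row with the wrong sign, which would have sent the tool down, and killed it in the same command. The pose is unchanged and only the camera's time has passed, so nothing was touched. Now I'll rise properly, with negative tool z.

```bash
python3 -m crank '[[[0,-2,-20,0,-1],[0,-2,-50,0,-1],[0,-2,-70,0,-1],[0,-2,-70,0,-1],[0,-2,-70,0,-1]]]'
python3 - <<'E'
from h import *
im=cv2.imread('pics/top1.png');ct=shot('top');cs=shot('side','side2.png')
for nm,c,f,(x0,y0,x1,y1) in(('top',ct,'top1.png',(352,166,380,193)),('side',cs,'side1.png',(335,222,361,248)),('side',cs,'side2.png',(335,222,361,248))):
    g=cv2.cvtColor(cv2.imread('pics/'+f),cv2.COLOR_BGR2GRAY)[y0:y1,x0:x1].astype(np.uint8)
    g=cv2.resize(g,None,fx=4,fy=4,interpolation=cv2.INTER_CUBIC)
    for th in (40,50,60):
        N,l,st,ce=cv2.connectedComponentsWithStats((g<th).astype(np.uint8))
        if N<2: continue
        i=1+st[1:,4].argmax();u,v=(ce[i]-1.5)/4+[x0,y0];print(f,th,st[i]/4,(u,v),plane(c,u,v,.076))
s=r.read_state();M=rot(s['eef_rot']);print(s['ee_pos'],M.round(3))
for p in [(.5743,-.1168),tuple(C+.035*X-.134*Y)]: print(p,M.T@(np.array([*p,.1])-s['ee_pos']))
E
```

```text
time: 6.5
ee_pos: [0.6045, 0.0259, 0.1484]
eef_rot: [0.971, -0.24, 0.0, -0.0]
ft_force: [0.6, -0.1, -0.5]
width: 0.0004
grip_force: 0.0
top1.png 40 [10.75 10.5   5.75  4.5  56.75] (np.float64(365.3254405286344), np.float64(178.11398678414096)) [ 0.57804906 -0.11703401  0.076     ]
top1.png 50 [  9.75   9.     8.5    9.   239.25] (np.float64(365.4831504702194), np.float64(179.08738244514106)) [ 0.57528636 -0.1173838   0.076     ]
top1.png 60 [  9.     8.5   10.    10.25 322.25] (np.float64(365.4793444530644), np.float64(179.10929014740108)) [ 0.57522449 -0.11737117  0.076     ]
side1.png 40 [  8.     7.5   10.    10.25 131.75] (np.float64(347.22462049335866), np.float64(234.21133776091082)) [ 0.57308785 -0.12108699  0.076     ]
side1.png 50 [  7.75   7.25  10.75  11.   350.75] (np.float64(347.6139522451889), np.float64(234.19591945830365)) [ 0.57405849 -0.12132755  0.076     ]
side1.png 60 [  7.5    7.25  11.25  11.25 381.5 ] (np.float64(347.6159895150721), np.float64(234.25671690694625)) [ 0.57400307 -0.12150211  0.076     ]
side2.png 40 [  8.     7.5    9.75  10.25 136.25] (np.float64(347.3653669724771), np.float64(234.3080275229358)) [ 0.57333726 -0.12146507  0.076     ]
side2.png 50 [  7.5    7.5   10.75  10.5  348.5 ] (np.float64(347.58769727403154), np.float64(234.1920731707317)) [ 0.57399788 -0.12129742  0.076     ]
side2.png 60 [  7.5    7.25  11.    11.   376.  ] (np.float64(347.6156914893617), np.float64(234.2328789893617)) [ 0.57402602 -0.12143404  0.076     ]
[0.60389685 0.02603528 0.14748238] [[ 0.885 -0.466 -0.001]
 [-0.466 -0.885 -0.   ]
 [-0.001  0.001 -1.   ]]
(0.5743, -0.1168) [0.04040543 0.14014276 0.04753815]
(np.float64(0.577712), np.float64(-0.11663300000000001)) [0.04334685 0.13840561 0.04753315]
```

The two views agree on about (0.5747, -0.119). I'll move over it and lower to just above the key.

```bash
python3 -m crank '[[[10,35,0,0,-1],[21,71,0,0,-1],[32,107,0,0,-1],[42,142,0,0,-1],[42,142,0,0,-1],[42,142,40,0,-1],[42,142,60,0,-1],[42,142,64,0,-1],[42,142,64,0,-1]]]'
python3 - <<'E'
from h import *
s=r.read_state();print(s['ee_pos'],s['ft_force'])
c=shot('side');print(proj(c,s['ee_pos']),proj(c,[*s['ee_pos'][:2],.076]))
cv2.imwrite('pics/p6.png',cv2.resize(c['image'][170:270,290:390,::-1],(500,500),interpolation=cv2.INTER_CUBIC))
E
```

```text
time: 7.5
ee_pos: [0.5751, -0.1191, 0.0839]
eef_rot: [0.971, -0.24, -0.001, 0.0]
ft_force: [-1.2, -0.1, 0.6]
width: 0.0005
grip_force: 0.0
[ 0.5750673  -0.11906667  0.08391394] [-1.16241167 -0.05481566  0.63400173]
[347.88143603 231.71914839] [347.69489647 233.38230197]
```

View pics/p6.png

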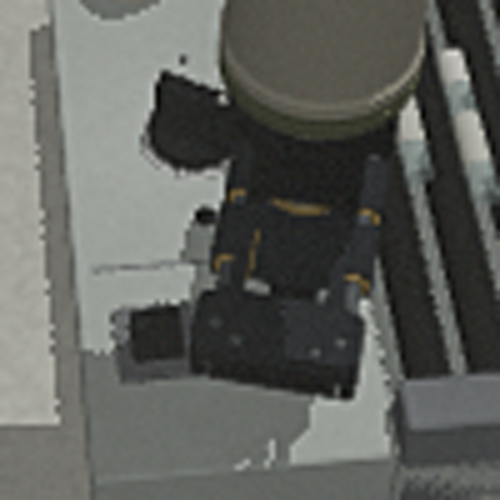

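The gripper covers the round key and the square key at crop (155,335) stays clear. I'll press gradually.

```bash
python3 -m crank '[[[0,0,5,0,-1],[0,0,8,0,-1],[0,0,10,0,-1],[0,0,12,0,-1],[0,0,13.5,0,-1],[0,0,14.5,0,-1],[0,0,14.5,0,-1],[0,0,14.5,0,-1]]]'
```

```text
time: 8.35
ee_pos: [0.576, -0.1191, 0.0705]
eef_rot: [0.971, -0.24, 0.0, -0.0]
ft_force: [-0.9, 1.8, 7.5]
width: 0.0005
grip_force: 3.4
```

```bash
python3 -m crank '[[[0,0,1,0,-1],[0,0,2,0,-1],[0,0,2,0,-1],[0,0,2,0,-1]]]'
```

```text
time: 8.75
ee_pos: [0.5761, -0.1191, 0.0702]
eef_rot: [0.971, -0.24, 0.0, -0.001]
ft_force: [-8.4, 3.9, 27.1]
width: 0.0005
grip_force: 13.5
```

It has bottomed: 27 N, with no further travel. I'll release it, rise clear and check.

```bash
python3 -m crank '[[[0,0,-2,0,-1],[0,0,-6,0,-1],[0,0,-15,0,-1],[0,0,-40,0,-1],[0,0,-80,0,-1],[0,0,-110,0,-1],[-40,-40,-130,0,-1],[-80,20,-130,0,-1],[-120,60,-130,0,-1],[-150,100,-130,0,-1],[-150,100,-130,0,-1],[-150,100,-130,0,-1],[-150,100,-130,0,-1]]]'
python3 - <<'E'
from h import *
s=r.read_state();print(s['ee_pos'],s['ft_force'])
c=shot('side');b=cv2.resize(c['image'][140:275,290:425,::-1],(400,400),interpolation=cv2.INTER_CUBIC);a=shot('top')['image'][130:230,245:345,::-1]
print([((proj(c,[*(C+.044*U(t)),.101])-[290,140])*400/135).round() for t in(90,120,150)])
cv2.imwrite('pics/p7.png',np.hstack([b,cv2.resize(a,(400,400))]))
E
```

```text
time: 10.05
ee_pos: [0.395, -0.1383, 0.198]
eef_rot: [0.971, -0.24, 0.0, -0.002]
ft_force: [0.0, 0.7, -0.1]
width: 0.0004
grip_force: 0.0
[ 0.39498266 -0.13830375  0.19799563] [ 0.04165637  0.66163324 -0.10855892]
[array([163., 136.]), array([160., 155.]), array([145., 170.])]
```

View pics/p7.png

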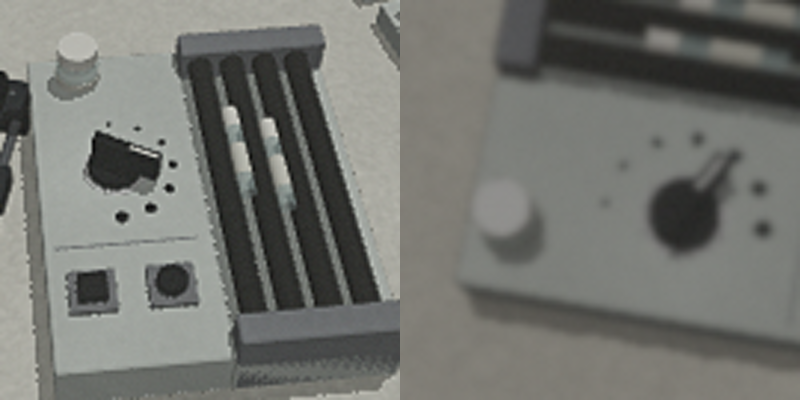

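The bar points at the fifth dot: its tip in the side view is at about (160,155), the 120° projection. The keys are up, and the jar and tubes haven't moved.

```bash
python3 -c "
from bench import r
print(r.close_job())"
```

```text
the job is handed in; nothing more can be done
None
```

The selector bar rests on speed 5, the round start key was pressed fully down and came back up, and the job was handed in with the robot clear of everything at about 10 s of the 45 s limit.

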